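# Pack a blood tube and close the specimen case

### The arm

A 6-joint arm with a two-finger parallel gripper is mounted at the origin on a cart in front of the work surface, level with it; the furniture and walls round the work are solid. World frame = base frame: x ahead of the robot, y to its left, z up, the work surface at z = 0. Lengths are in mm, angles in degrees, forces in N, time in s.
With the tool pointing down it reaches from about 300 to 850 mm from the base axis. Payload 4.2 kg.
Tool frame: the origin (TCP) lies midway between the tips of the shut fingers; the grasp point (between the pads) lies 19 mm behind it (env.grip_point_offset is the distance from the TCP to the grasp point, in mm); z points along the fingers, x is the direction in which the jaws open and shut, and the axes are right-handed (so a half turn about z gives the same grasp; the last joint's range is limited). The gripper opens to 91 mm and grips with 3 to 60 N. Pads are 32 mm wide; open, the fingers measure 118 mm over their backs; the gripper's body (76 mm by 178 mm) begins 60 mm behind the grasp point.
Start: joints at [75.172, 18.312, 89.639, -0, 72.044, -1.146], TCP at [136.01, 558.699, 213.976] pointing down, gripper open.
Joint ranges: [-177.97, 177.97], [-48.28, 115.42], [12.27, 149.76], [-77.06, 257.06], [2.81, 150.46], [-146.56, 146.56]. Speed limits (degrees/s): [147.25, 147.25, 180, 180, 180, 180].

### API

Orientations are given as [roll, pitch, yaw] about the fixed x, y, z axes, in that order (R = Rz(yaw) Ry(pitch) Rx(roll)).
In Python, from workcell import env gives the robot as it stands.
- The arm moves only by the shell command python3 -m pendant 'ROWS' [FORCE]. ROWS is JSON, a list of rows, each an object with "xyz": the shift along the tool's x, y, z in m, a list of three; "roll": the turn about the tool's z in degrees; "jaw": the closure, from 0 (fully open) to 1 (shut). A call has exactly 8 rows; each row is the pose to reach, as a shift and turn from the pose commanded when the call began, along the tool's axes at that moment; what a row does not reach only later rows make up. A row lasts 1/8 s, in which the tool goes at most 62.5 mm and 10.7 degrees, less where a joint would pass 70% of its speed; a pose out of reach is approached as far as the arm can. A call with a gripper value outside its range is refused whole. The fingers move at their own pace and stop on an object; FORCE is the grip in N (left out, the last holds). Time passes only in rows, so rows that repeat a pose let the fingers close, or fill a call up. It gives the time, the measured TCP pose, the force and the opening at its end, in the units of the state.
- env.state(): the state, without advancing time (a new reading comes with each control period).
- env.grab_frame(name): name is "side" or "top" or "wrist"; returns (picture, depth): 400x640x3 uint8, blue, green, red; 400x640 float32, mm along the optical axis (not along the pixel's ray), 0 where there is no reading.
- env.camera_params(name): a dict with "camera_matrix" (3x3 intrinsics, pixels), "D" ([k1, k2, p1, p2, k3] as OpenCV has them; the pictures are not rectified), "cam_to_world" (4x4, takes a point from camera to world coordinates); the wrist camera has in their place "hand_eye" (4x4, takes a point from camera to tool coordinates, whose origin is the TCP and whose axes are the tool frame's). Camera axes: x right, y up, looking along -z (the intrinsics and any distortion apply to the point x, -y, -z); pixel columns grow to the right and rows downward; lengths in mm; the calibration is good to about 2 mm. A picture is of the moment at which its call begins: read the wrist's pose just before it. camera_params takes no time and is no camera call.
- env.job_done(): hands the job in, once; it reports no verdict.
The state is a dict: "time_s": time; "qpos": joint angles; "qvel": joint speeds; "effort": joint torques, N m; "ee_pos": TCP position; "ee_rot": TCP orientation; "force": force on the tool from outside, world axes, zero at the start; "torque": the same for the moment, N m; "gripper_width": finger opening in mm.
Only numpy, scipy, OpenCV 4.12 (cv2) and the standard library are available. Lean on these libraries where they do the work, as an engineer would, in place of code of your own. Each camera call takes 0.05 s, during which the arm holds its last target. There are 200 camera calls.

### The job

Pack the purple-capped blood tube for the courier: lay it on the grey bed inside the open specimen case and let go of it. Then swing the blue lid over (it has a steel grip bar) and lower it gently until it is fully shut, without letting it drop; leave the red-capped and yellow-capped tubes where they lie.

Things in the scene. Friction and masses are not known exactly. Their poses are not given: they have to be found in the camera images.
- purple_tube_center (a point): centre of the loose blood tube with the purple cap: 85 mm long, 17 mm high and 14 to 17 mm wide, lying flat on the worktop without rolling; its length runs along its y axis; grip it across its width, at the centre or up to 25 mm towards its +y end; centre 8.5 mm above what it lies on, 12 g
- red_tube_center (a point): centre of the like tube with the red cap, to be left alone; length along its y axis
- yellow_tube_center (a point): centre of the like tube with the yellow cap, to be left alone; length along its y axis
- case: white open-topped specimen case, fixed to the worktop, outside 130 mm (its x) by 170 mm (its y) by 60 mm high, walls 8 mm; origin at the centre of its underside, z up; x points from the front wall towards the hinged rear wall. On the bench it is turned so that the hinge lies on the robot's left (case x points roughly along world +y). Two small steel brackets behind the rear wall hold the opened lid
- case_bed (a point): centre of the flat grey bed inside the case, 32 mm above the worktop and 28 mm below the rim; the bed is 114 mm (case x) by 154 mm (case y); same axes as the case
- lid_hinge (a point): middle of the hinge line of the lid, on top of the rear wall, 60 mm above the worktop; the hinge line runs along the case's y; same axes as the case
- lid (a joint): angle of the blue lid in rad: 0 = fully shut, flat on the rim; 1.57 = upright; 2.45 = leaning open on its brackets, past upright, as it starts. The hinge is nearly free: past upright the lid (about 0.35 kg) falls shut by its own weight unless held
- lid_bar (a point): middle of the round steel grip bar (10 mm thick, straight for 120 mm along the case's y) beyond the lid's free edge. The bar's axis is 175 mm from the hinge line, and the gap between bar and lid edge is 40 mm wide. At lid angle q it lies, from the hinge, by -0.175 cos q + 0.007 sin q along case x and 0.175 sin q + 0.007 cos q upwards (67 mm above the worktop when shut). A pinched bar can turn between the fingers. This point's axes turn with the lid: y along the bar

How it is judged:
By the outcome, as a careful person would: the job done as asked, in the order asked, and still so for the second after the job is handed in, with the robot touching nothing.
It also fails if it takes over 61 s, if anything falls off the work surface, if the arm or the gripper's body presses on something with over 40 N, if the wrist force passes 120 N, or if a joint passes its speed limit or range.

## Working session

There is one attempt and no reset: what is moved stays moved. The work goes in short steps, Python scripts to look and compute and a shell command to move; the robot and the scene stay as the last step left them, time stands still between calls to the robot, and variables do not carry over. Pictures are saved under pics/ and viewed, about 8 in all and at most 12, crops included, and the job is handed in when it is done.

```bash
ls; mkdir -p pics; cat > h.py <<'E'
import numpy as np, cv2
from workcell import env
from scipy.spatial.transform import Rotation as Ro
def T_tool(s):
    T=np.eye(4);T[:3,:3]=Ro.from_euler('xyz',s['ee_rot'],degrees=True).as_matrix();T[:3,3]=s['ee_pos'];return T
def grab(n):
    s=env.state();im,d=env.grab_frame(n);p=env.camera_params(n)
    M=np.array(p['cam_to_world']) if 'cam_to_world' in p else T_tool(s)@np.array(p['hand_eye'])
    return im,d,np.array(p['camera_matrix']),np.array(p['D'],float),M
def rays(px,K,D,M):
    u=cv2.undistortPoints(np.array(px,float).reshape(-1,1,2),K,D).reshape(-1,2)
    return np.c_[u[:,0],-u[:,1],-np.ones(len(u))]@M[:3,:3].T, M[:3,3]
def onplane(px,K,D,M,z):
    r,o=rays(px,K,D,M);return o+r*((z-o[2])/r[:,2])[:,None]
def bydepth(px,d,K,D,M):
    r,o=rays(px,K,D,M);q=np.array(px,int);return o+r*d[q[:,1],q[:,0]][:,None]
E
python3 - <<'E'
from h import *
s=env.state();print(s)
a=[]
for n in('top','side'):
    im,d,*_=grab(n);cv2.imwrite(f'pics/{n}1.png',im);np.save(f'pics/{n}1.npy',d)
E
```

```text
pics
{'time_s': 0.0, 'qpos': array([ 7.51702209e+01,  1.83501123e+01,  8.97060840e+01, -1.64909131e-04,
        7.20421694e+01, -1.14636055e+00]), 'qvel': array([ 0.00658937, -0.03953709, -0.04740083, -0.02768539, -0.03875913,
       -0.06113634]), 'effort': array([ 2.00242532e-03, -4.12452757e+01, -2.31972456e+01,  7.28594139e-02,
        4.57278709e-02, -1.53132542e-04]), 'ee_pos': array([135.89781282, 558.1996335 , 213.13777427]), 'ee_rot': array([-1.79998189e+02,  9.83491531e-02,  7.63166340e+01]), 'force': array([0.14875989, 0.00709908, 0.67903252]), 'torque': array([-0.01459118,  0.00402873,  0.03041321]), 'gripper_width': 91.18221566840538}
```

View pics/top1.png

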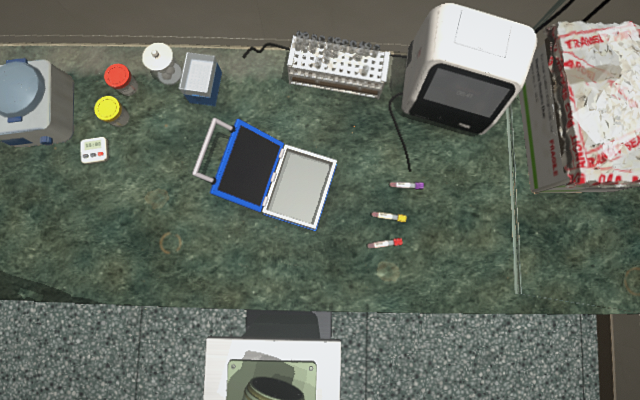

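View pics/side1.png

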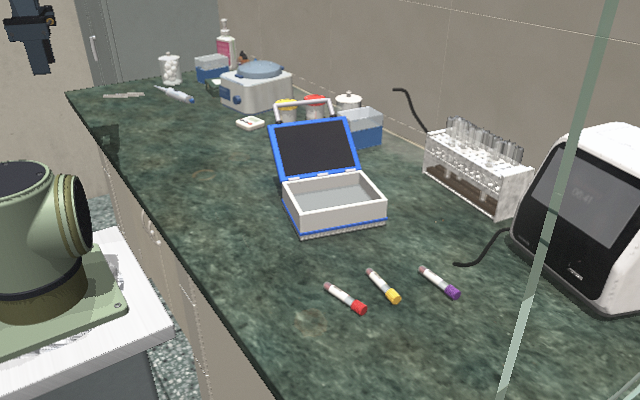

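The top view shows the open case at about (300,187) with the lid leaning to its left. The bar runs from (215,122) to (200,178). The tubes are purple (408,185), yellow (390,216) and red (386,243). The side view agrees. Next I'll measure.

```bash
cat > m1.py <<'E'
from h import *
np.set_printoptions(precision=1,suppress=True)
im,d,K,D,M=grab('top')
print('cam',M[:3,3])
hsv=cv2.cvtColor(im,cv2.COLOR_BGR2HSV)
def blob(mask,box):
    x0,y0,x1,y1=box;m=np.zeros_like(mask);m[y0:y1,x0:x1]=mask[y0:y1,x0:x1]
    n,l,st,c=cv2.connectedComponentsWithStats(m);i=1+np.argmax(st[1:,4]);return (l==i)
# tubes
H,S,V=cv2.split(hsv)
for n,box,hr in(('purple',(380,173,435,197),(130,165)),('yellow',(362,203,415,227),(18,35)),('red',(360,232,412,254),None)):
    x0,y0,x1,y1=box
    hm=((H>=hr[0])&(H<=hr[1])) if hr else ((H<8)|(H>172))
    cap=blob((hm&(S>110)&(V>70)).astype(np.uint8),box)
    tube=((S<70)&(V>140))|cap|(((H<15)|(H>170))&(S>50)&(V>60))
    tube=cv2.morphologyEx(tube.astype(np.uint8),cv2.MORPH_CLOSE,np.ones((3,3)))
    tube=blob(tube,box)
    ys,xs=np.nonzero(tube);r=cv2.minAreaRect(np.c_[xs,ys].astype(np.float32))
    P=onplane(cv2.boxPoints(r),K,D,M,8.5);c=onplane([r[0]],K,D,M,8.5)[0]
    yc,xc=np.nonzero(cap);cc=onplane([[xc.mean(),yc.mean()]],K,D,M,8.5)[0]
    e=[np.linalg.norm(P[i]-P[i+1]) for i in(0,1)]
    v=cc-c;print(n,'c',c,'cap',cc,'ang',np.degrees(np.arctan2(v[1],v[0])),'dims',e,r)
# case: white rim
w=blob(((S<40)&(V>200)).astype(np.uint8),(255,135,345,235))
cn=max(cv2.findContours(w.astype(np.uint8),cv2.RETR_EXTERNAL,cv2.CHAIN_APPROX_NONE)[0],key=cv2.contourArea)
r=cv2.minAreaRect(cn);P=onplane(cv2.boxPoints(r),K,D,M,60)
print('case rim',P,P.mean(0),[np.linalg.norm(P[i]-P[i+1]) for i in(0,1)])
for px in [(300,185),(232,150),(260,180),(208,147)]:print(px,d[px[1],px[0]],bydepth([px],d,K,D,M)[0])
# points by depth in the region -> lid plane, bar
yy,xx=np.mgrid[100:240,180:350];px=np.c_[xx.ravel(),yy.ravel()];X=bydepth(px,d,K,D,M)
col=im[px[:,1],px[:,0]].astype(int)
b=(col[:,0]>150)&(col[:,2]<60)
print('blue',b.sum(),X[b].min(0),X[b].max(0))
g=(px[:,0]<235)&(X[:,2]>90)&(abs(col[:,0]-col[:,2])<25)&(col.min(1)>90)
Xg=X[g];print('bar/arms',g.sum(),Xg[:,2].max());t=Xg[Xg[:,2]>Xg[:,2].max()-25];print(t.mean(0),t.min(0),t.max(0))
im2=im[100:260,180:450];cv2.imwrite('pics/c1.png',cv2.resize(im2,None,fx=2.9,fy=2.9,interpolation=cv2.INTER_NEAREST))
E
python3 m1.py
```

```text
cam [341.7 -78.1 927.2]
purple c [ 529.7 -314.3    8.5] cap [ 527.7 -346.6    8.5] ang -93.60909521687431 dims [np.float64(13.875835746841336), np.float64(86.06321436129852)] ((406.0597839355469, 184.60401916503906), (34.12425231933594, 5.454558372497559), 3.8140745162963867)
yellow c [ 448.6 -270.     8.5] cap [ 446.4 -302.4    8.5] ang -93.82699396857849 dims [np.float64(18.14671380165284), np.float64(87.45958438189942)] ((388.50408935546875, 216.45492553710938), (35.30894088745117, 7.333395004272461), 5.194429397583008)
red c [ 384.3 -261.3    8.5] cap [ 388.4 -292.3    8.5] ang -82.40671529430904 dims [np.float64(84.70728646882134), np.float64(18.291167403000937)] ((384.9662780761719, 242.64608764648438), (7.537323474884033, 34.41570281982422), 84.5596694946289)
case rim [[ 447.    37.7   60. ]
 [ 610.5   -4.7   60. ]
 [ 572.7 -135.5   60. ]
 [ 410.9  -89.5   60. ]] [510.2 -48.   60. ] [np.float64(168.9487861199923), np.float64(136.099088885712)]
(300, 185) 911.2053 [516.1 -50.9  31.1]
(232, 150) 811.66785 [567.9  94.7 136.1]
(260, 180) 857.5539 [514.8  38.5  83.1]
(208, 147) 948.8279 [612.3 185.1   1.9]
blue 997 [341.7 -85.4  18.2] [637.4 135.1 927.2]
bar/arms 454 927.2133822859699
[341.7 -78.1 927.2] [341.7 -78.1 927.2] [341.7 -78.1 927.2]
```

View pics/c1.png

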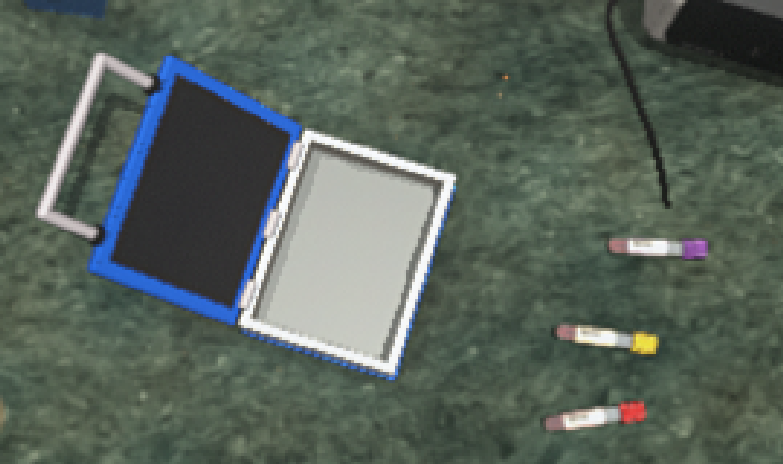

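```bash
python3 -m pendant '[{"xyz":[-0.047,0.037,0],"roll":10,"jaw":0},{"xyz":[-0.094,0.074,0],"roll":20,"jaw":0},{"xyz":[-0.141,0.111,0],"roll":30,"jaw":0.2},{"xyz":[-0.188,0.148,0],"roll":40,"jaw":0.2},{"xyz":[-0.235,0.185,0],"roll":50,"jaw":0.3},{"xyz":[-0.283,0.222,0],"roll":60,"jaw":0.3},{"xyz":[-0.33,0.258,0],"roll":70,"jaw":0.4},{"xyz":[-0.377,0.295,0],"roll":80,"jaw":0.4}]' 10
cat > go.py <<'E'
# prints tool-axis shift (m) and roll needed to bring TCP to world target: go.py x y z [yaw]
import sys; from h import *
s=env.state();T=T_tool(s);t=np.array([float(a) for a in sys.argv[1:4]])
print('shift m',np.round(T[:3,:3].T@(t-T[:3,3])/1000,4))
if len(sys.argv)>4: print('roll',round((s['ee_rot'][2]-float(sys.argv[4])+180)%360-180,1))
print(s['time_s'],np.round(s['ee_pos'],1),np.round(s['ee_rot'],2),np.round(s['force'],1),round(float(s['gripper_width']),1),np.round(s['qpos'],0))
E
python3 go.py 530 -300 120 -3.6
```

```text
time_s: 1.15
ee_pos: [333.8, 120.9, 214.1]
ee_rot: [-180.0, -0.1, -4.0]
force: [1.0, 0.7, 0.5]
gripper_width: 54.6
shift m [0.2249 0.4063 0.0941]
roll -0.4
1.15 [333.8 120.9 214.1] [-1.7997e+02 -5.0000e-02 -3.9900e+00] [1.  0.7 0.5] 54.6 [ 18.  -2. 114.   0.  68.  22.]
```

```bash
python3 -m pendant '[{"xyz":[0.028,0.051,0],"roll":0,"jaw":0.5},{"xyz":[0.056,0.102,0],"roll":0,"jaw":0.5},{"xyz":[0.084,0.152,0],"roll":0,"jaw":0.5},{"xyz":[0.112,0.203,0],"roll":0,"jaw":0.5},{"xyz":[0.141,0.254,0],"roll":0,"jaw":0.5},{"xyz":[0.169,0.305,0.01],"roll":0,"jaw":0.5},{"xyz":[0.197,0.355,0.025],"roll":0,"jaw":0.5},{"xyz":[0.225,0.406,0.04],"roll":0,"jaw":0.5}]'
python3 - <<'E'
from h import *
im,d,K,D,M=grab('wrist');cv2.imwrite('pics/w1.png',im);np.savez('pics/w1.npz',im=im,d=d,K=K,D=D,M=M)
print(M[:3,3])
E
```

```text
time_s: 2.15
ee_pos: [532.4, -298.8, 173.2]
ee_rot: [-180.0, 0.0, -3.7]
force: [1.1, 0.3, 0.3]
gripper_width: 45.6
[ 539.14520477 -214.2771431   343.3087413 ]
```

View pics/w1.png

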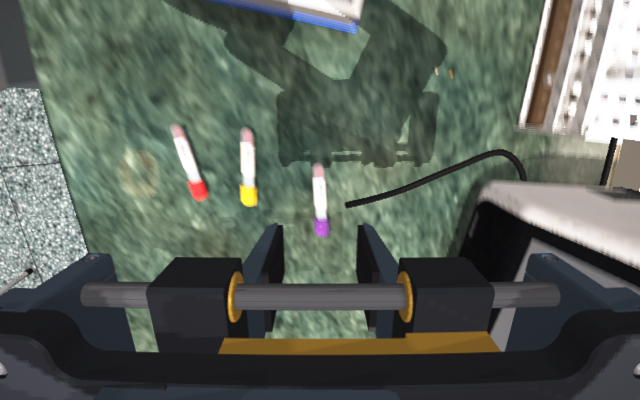

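The wrist view shows the purple tube from (317,165) to (322,236), midway between the fingers. The cable end at (347,205) is close to the tube.

```bash
python3 - <<'E'
from h import *
np.set_printoptions(precision=1,suppress=True)
z=np.load('pics/w1.npz');im,d,K,D,M=[z[k] for k in('im','d','K','D','M')]
H,S,V=cv2.split(cv2.cvtColor(im,cv2.COLOR_BGR2HSV))
m=((S<90)&(V>140)|((H>130)&(H<=180)&(S>40)&(V>60))).astype(np.uint8)
q=np.zeros_like(m);q[155:245,300:340]=m[155:245,300:340]
q=cv2.morphologyEx(q,cv2.MORPH_CLOSE,np.ones((5,5)))
n,l,st,c=cv2.connectedComponentsWithStats(q);i=1+np.argmax(st[1:,4]);ys,xs=np.nonzero(l==i)
r=cv2.minAreaRect(np.c_[xs,ys].astype(np.float32));print(r)
P=onplane(cv2.boxPoints(r),K,D,M,8.5);print(P,P.mean(0),[np.linalg.norm(P[i]-P[i+1]) for i in(0,1)])
# depth along row middle ends
print('cable',onplane([[347,205],[400,190]],K,D,M,4), bydepth([[347,205],[320,200],[330,215]],d,K,D,M))
d2=np.load('pics/top1.npy');p=env.camera_params('top')
K,D,M=np.array(p['camera_matrix']),np.array(p['D']),np.array(p['cam_to_world'])
yy,xx=np.mgrid[0:200,390:545];px=np.c_[xx.ravel(),yy.ravel()];ok=d2[px[:,1],px[:,0]]>0
X=bydepth(px[ok],d2,K,D,M);s=(X[:,2]>40)&(X[:,2]<900)
for y0 in(-460,-410,-360,-310,-260):
    t=X[s&(abs(X[:,1]-y0)<25)];print(y0,len(t),t[t[:,0].argmin()] if len(t) else '')
E
python3 go.py 531 -312 60 -3.6
```

```text
((325.5, 203.0), (82.0, 27.0), 90.0)
[[ 526.7 -272.5    8.5]
 [ 557.  -274.5    8.5]
 [ 552.4 -375.9    8.5]
 [ 519.3 -373.7    8.5]] [ 538.9 -324.1    8.5] [np.float64(30.44496879150811), np.float64(101.48628962071326)]
cable [[ 564.4 -327.6    4. ]
 [ 627.6 -313.     4. ]] [[ 562.3 -318.    32.7]
 [ 532.9 -316.2   13.9]
 [ 543.6 -340.4    0. ]]
-460 3054 [ 663.3 -483.7   53.7]
-410 2937 [ 676.2 -433.4   54.6]
-360 2944 [ 691.1 -381.5   82.8]
-310 3176 [ 702.1 -334.9   43.4]
-260 675 [ 888.9 -279.6   53.5]
shift m [-0.0032  0.0066  0.11  ]
roll -0.2
2.2 [ 534.6 -305.2  170. ] [ 1.7976e+02 -3.0000e-02 -3.8300e+00] [ 5.2 -5.4 -0.6] 45.5 [-31.  24.  88.  -0.  68. -27.]
```

```bash
python3 - <<'E'
from h import *
np.set_printoptions(precision=1,suppress=True)
im,d,K,D,M=grab('wrist');cv2.imwrite('pics/w2.png',cv2.resize(im[130:270,230:430],None,fx=4,fy=4,interpolation=cv2.INTER_NEAREST))
np.savez('pics/w2.npz',im=im,d=d,K=K,D=D,M=M)
print(M[:3,3])
def tri(a,b):
    (r1,o1),(r2,o2)=[(x[0][0]/np.linalg.norm(x[0][0]),x[1]) for x in(a,b)]
    A=sum(np.eye(3)-np.outer(r,r) for r in(r1,r2));B=sum((np.eye(3)-np.outer(r,r))@o for r,o in((r1,o1),(r2,o2)))
    return np.linalg.solve(A,B)
cp={}
for n in('top','side'):
    p=env.camera_params(n);cp[n]=[np.array(p[k]) for k in('camera_matrix','D','cam_to_world')]
f=lambda n,px:rays([px],*cp[n])
print('cable end top/side',tri(f('top',(410,170)),f('side',(456,264))))
for n,px in(('top',(410,169)),('top',(408,155)),('side',(457,264)),('side',(480,262))):
    dd=np.load(f'pics/{n}1.npy');print(n,px,bydepth([px],dd,*cp[n]))
for px in [(400,190),(450,170)]:print(bydepth([px],d,K,D,M))
E
python3 go.py 531 -312 60 -3.6
```

```text
[ 541.5 -219.9  339.7]
cable end top/side [ 563.1 -319.7   29.8]
top (410, 169) [[ 563.8 -318.    33.5]]
top (408, 155) [[ 605.  -319.    12.4]]
side (457, 264) [[ 560.6 -324.6   34.4]]
side (480, 262) [[ 633.3 -316.4    1.7]]
[[ 630.4 -321.    -1. ]]
[[ 689.  -300.6   -1.1]]
shift m [-0.0007  0.0107  0.1105]
roll -0.3
2.25 [ 532.7 -301.4  170.5] [ 1.7999e+02  1.4000e-01 -3.8900e+00] [-0.8  1.4 -0.4] 45.8 [-31.  23.  88.  -0.  68. -27.]
```

View pics/w2.png

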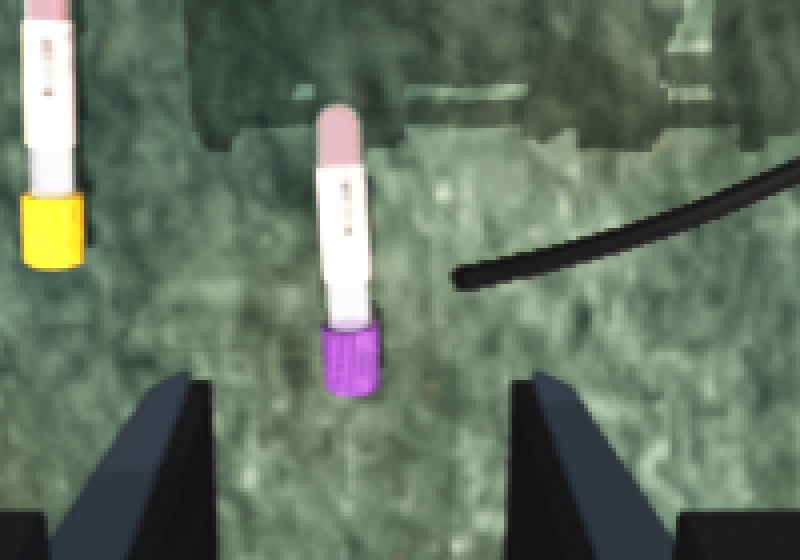

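The cable's end is raised: (563,-319), about 33 mm high, right beside the tube's middle. I'll grip about 20 mm towards the round end with the jaws only narrowly open.

```bash
python3 - <<'E'
from h import *
np.set_printoptions(precision=1,suppress=True)
z=np.load('pics/w2.npz');K,D,M=[z[k] for k in('K','D','M')]
P=onplane([(315,156.8),(317.8,228.5),(315.2,172),(316.5,192),(318,220)],K,D,M,8.5);print(P)
e=P[0]-P[1];print(np.linalg.norm(e),np.degrees(np.arctan2(e[1],e[0])),'mid',(P[0]+P[1])/2,'grip',(P[0]+P[1])/2+20*e/np.linalg.norm(e))
E
python3 go.py 530 -294 70 -3.6
```

```text
[[ 532.9 -273.5    8.5]
 [ 530.  -359.6    8.5]
 [ 531.8 -290.7    8.5]
 [ 531.7 -314.2    8.5]
 [ 531.  -348.7    8.5]]
86.12316902097359 88.12940258992484 mid [ 531.4 -316.6    8.5] grip [ 532.1 -296.6    8.5]
shift m [-0.003  -0.0072  0.1005]
roll -0.3
2.25 [ 532.7 -301.4  170.5] [ 1.7999e+02  1.4000e-01 -3.8900e+00] [-0.8  1.4 -0.4] 45.8 [-31.  23.  88.  -0.  68. -27.]
```

```bash
python3 -m pendant '[{"xyz":[-0.001,-0.006,0.02],"roll":-1,"jaw":0.66},{"xyz":[-0.001,-0.006,0.05],"roll":-1,"jaw":0.66},{"xyz":[-0.001,-0.006,0.08],"roll":-1,"jaw":0.66},{"xyz":[-0.001,-0.006,0.105],"roll":-1,"jaw":0.66},{"xyz":[-0.001,-0.006,0.13],"roll":-1,"jaw":0.66},{"xyz":[-0.001,-0.006,0.15],"roll":-1,"jaw":0.66},{"xyz":[-0.001,-0.006,0.16],"roll":-1,"jaw":0.66},{"xyz":[-0.001,-0.006,0.166],"roll":-1,"jaw":0.66}]' 12
python3 - <<'E'
from h import *
im,d,K,D,M=grab('wrist');cv2.imwrite('pics/w3.png',im[100:400,150:500])
E
python3 go.py 532 -296 3 -3
```

```text
time_s: 3.25
ee_pos: [531.3, -290.6, 7.8]
ee_rot: [-180.0, 0.0, -2.7]
force: [-0.9, 0.2, 0.4]
gripper_width: 31.2
shift m [0.0012 0.0054 0.0043]
roll 0.3
3.3 [ 531.1 -290.6    7.3] [-1.7997e+02  4.0000e-02 -2.6700e+00] [-0.2 -0.3  0.4] 30.9 [-30.  32. 100.   0.  48. -27.]
```

View pics/w3.png

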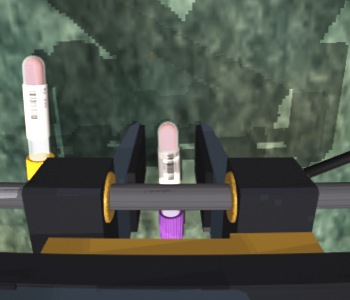

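The tube sits centred between the open fingers, and the cable is outside the right-hand finger. I'll lower, close and lift.

```bash
python3 -m pendant '[{"xyz":[0.001,0.003,0.004],"roll":0,"jaw":0.66},{"xyz":[0.001,0.003,0.004],"roll":0,"jaw":0.95},{"xyz":[0.001,0.003,0.004],"roll":0,"jaw":0.95},{"xyz":[0.001,0.003,0.004],"roll":0,"jaw":0.95},{"xyz":[0.001,0.003,0.004],"roll":0,"jaw":0.95},{"xyz":[0.001,0.003,0.004],"roll":0,"jaw":0.95},{"xyz":[0.001,0.003,-0.003],"roll":0,"jaw":0.95},{"xyz":[0.001,0.003,-0.02],"roll":0,"jaw":0.95}]' 12
python3 go.py 509 -53 160 74
```

```text
time_s: 4.3
ee_pos: [531.5, -293.5, 27.9]
ee_rot: [-179.9, 0.1, -2.7]
force: [0.2, -0.1, 0.3]
gripper_width: 13.5
shift m [-0.034  -0.2394 -0.1317]
roll -76.7
4.3 [ 531.5 -293.5   27.9] [-1.7993e+02  1.1000e-01 -2.6800e+00] [ 0.2 -0.1  0.3] 13.5 [-30.  31.  99.   0.  51. -27.]
```

```bash
python3 -m pendant '[{"xyz":[0,0,-0.05],"roll":0,"jaw":0.95},{"xyz":[-0.004,-0.02,-0.1],"roll":-9,"jaw":0.95},{"xyz":[-0.012,-0.06,-0.11],"roll":-19,"jaw":0.95},{"xyz":[-0.022,-0.1,-0.11],"roll":-29,"jaw":0.95},{"xyz":[-0.033,-0.14,-0.11],"roll":-39,"jaw":0.95},{"xyz":[-0.042,-0.18,-0.11],"roll":-49,"jaw":0.95},{"xyz":[-0.05,-0.215,-0.11],"roll":-59,"jaw":0.95},{"xyz":[-0.057,-0.239,-0.11],"roll":-69,"jaw":0.95}]'
python3 - <<'E'
from h import *
im,d,K,D,M=grab('wrist');cv2.imwrite('pics/w4.png',im)
E
python3 go.py 486 -52 80 74.8
```

```text
time_s: 5.3
ee_pos: [486.2, -51.1, 139.2]
ee_rot: [179.9, -0.0, 66.7]
force: [-0.2, 0.5, 0.1]
gripper_width: 13.2
shift m [-0.0025  0.002   0.059 ]
roll -7.8
5.35 [485.1 -49.1 139.1] [-1.7996e+02 -1.1000e-01  6.6960e+01] [-2.1  1.8  0.2] 13.8 [ -7.  14. 107.   0.  59. -74.]
```

View pics/w4.png

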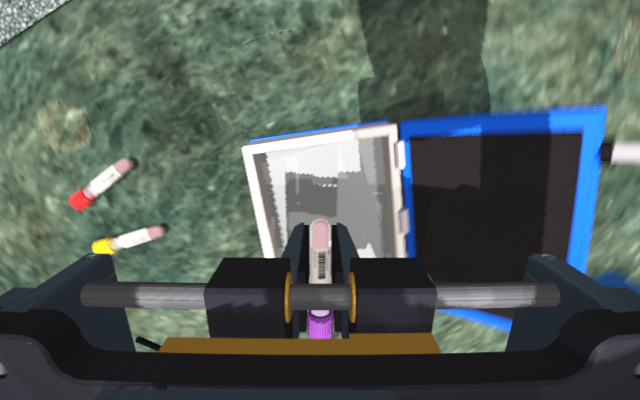

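```bash
python3 -m pendant '[{"xyz":[-0.002,0.002,0.015],"roll":-8,"jaw":0.95},{"xyz":[-0.002,0.002,0.035],"roll":-8,"jaw":0.95},{"xyz":[-0.002,0.002,0.055],"roll":-8,"jaw":0.95},{"xyz":[-0.002,0.002,0.075],"roll":-8,"jaw":0.95},{"xyz":[-0.002,0.002,0.09],"roll":-8,"jaw":0.95},{"xyz":[-0.002,0.002,0.098],"roll":-8,"jaw":0.95},{"xyz":[-0.002,0.002,0.1],"roll":-8,"jaw":0.95},{"xyz":[-0.002,0.002,0.1],"roll":-8,"jaw":0.95}]'
python3 go.py 486 -52 35.5 74.8
```

```text
time_s: 6.35
ee_pos: [487.9, -55.3, 38.5]
ee_rot: [179.9, -0.0, 74.3]
force: [-0.1, -0.8, -0.2]
gripper_width: 13.7
shift m [ 0.0027 -0.0027  0.003 ]
roll -0.5
6.35 [487.9 -55.3  38.5] [ 1.7994e+02 -1.0000e-02  7.4300e+01] [-0.1 -0.8 -0.2] 13.7 [ -8.  22. 114.   0.  44. -82.]
```

```bash
python3 -m pendant '[{"xyz":[0.002,0,0.001],"roll":0,"jaw":0.95},{"xyz":[0.002,0,0.002],"roll":0,"jaw":0.95},{"xyz":[0.002,0,0.003],"roll":0,"jaw":0.95},{"xyz":[0.002,0,0.003],"roll":0,"jaw":0.95},{"xyz":[0.002,0,0.003],"roll":0,"jaw":0.65},{"xyz":[0.002,0,0.003],"roll":0,"jaw":0.65},{"xyz":[0.002,0,0.003],"roll":0,"jaw":0.65},{"xyz":[0.002,0,0.003],"roll":0,"jaw":0.65}]'
python3 go.py 486 -52 250 74.8
```

```text
time_s: 7.35
ee_pos: [487.9, -53.3, 34.8]
ee_rot: [-180.0, -0.0, 74.3]
force: [-0.6, -0.1, 0.1]
gripper_width: 31.7
shift m [ 0.0007 -0.0023 -0.2152]
roll -0.5
7.35 [487.9 -53.3  34.8] [-179.99   -0.     74.32] [-0.6 -0.1  0.1] 31.7 [ -8.  22. 114.   0.  44. -82.]
```

```bash
python3 -m pendant '[{"xyz":[0,0,-0.01],"roll":0,"jaw":0.65},{"xyz":[0,0,-0.03],"roll":0,"jaw":0.65},{"xyz":[0,0,-0.06],"roll":0,"jaw":0.65},{"xyz":[0,0,-0.1],"roll":0,"jaw":0.65},{"xyz":[0,0,-0.15],"roll":0,"jaw":0.65},{"xyz":[0,0,-0.19],"roll":0,"jaw":0.65},{"xyz":[0,0,-0.205],"roll":0,"jaw":0.65},{"xyz":[0,0,-0.205],"roll":0,"jaw":0.65}]'
python3 - <<'E'
from h import *
np.set_printoptions(precision=1,suppress=True)
im,d,K,D,M=grab('wrist')
i2,d2,K2,D2,M2=grab('side')
cv2.imwrite('pics/w5.png',im);cv2.imwrite('pics/s5.png',i2[80:260,230:420])
np.savez('pics/w5.npz',im=im,d=d,K=K,D=D,M=M);np.savez('pics/s5.npz',im=i2,d=d2,K=K2,D=D2,M=M2)
a=im;b=cv2.resize(i2[80:260,230:420],(422,400),interpolation=cv2.INTER_NEAREST)
cv2.imwrite('pics/ws5.png',cv2.resize(np.hstack([a[:,260:],b[:,:]]),None,fx=.99,fy=.99))
E
python3 go.py 486 -52 250 74.8
```

```text
time_s: 8.35
ee_pos: [488.1, -53.3, 240.4]
ee_rot: [179.9, -0.0, 74.3]
force: [0.6, 0.7, -0.2]
gripper_width: 31.8
shift m [ 0.0008 -0.0013 -0.0116]
roll -0.5
8.45 [487.  -53.2 238.4] [-1.7983e+02  2.0000e-02  7.4320e+01] [ 0.4 -0.2 -0.1] 32.0 [ -8.  10.  98.   0.  73. -82.]
```

View pics/ws5.png

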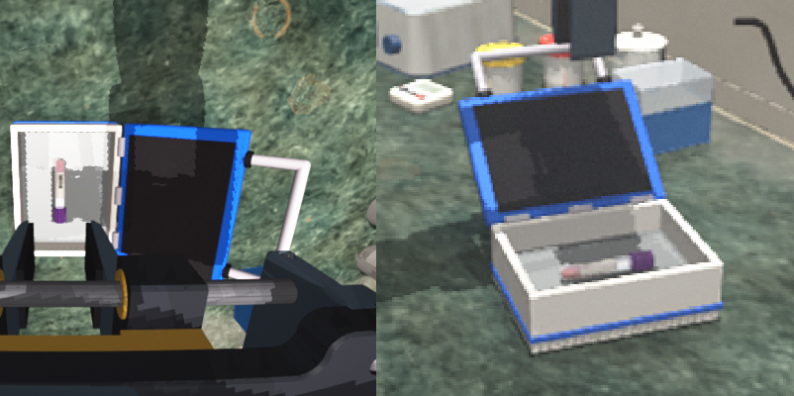

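The tube lies flat on the bed, released. Next I'll locate the bar from the top image, with the wrist depth as a check.

```bash
python3 - <<'E'
from h import *
np.set_printoptions(precision=1,suppress=True)
p=env.camera_params('top');K,D,M=[np.array(p[k]) for k in('camera_matrix','D','cam_to_world')]
d=np.load('pics/top1.npy');im=cv2.imread('pics/top1.png')
E=onplane([(214.5,119.7),(194.5,173.4)],K,D,M,166);v=E[0]-E[1]
print('top plane',E,E.mean(0),np.linalg.norm(v),np.degrees(np.arctan2(v[1],v[0])))
for n,(im,d,K,D,M,box) in {'top':(im,d,K,D,M,(190,115,225,180)),'wrist':(*[np.load('pics/w5.npz')[k] for k in('im','d','K','D','M')],(520,150,600,262)),'side':(*[np.load('pics/s5.npz')[k] for k in('im','d','K','D','M')],(265,90,330,130))}.items():
    x0,y0,x1,y1=box;yy,xx=np.mgrid[y0:y1,x0:x1];px=np.c_[xx.ravel(),yy.ravel()];px=px[d[px[:,1],px[:,0]]>0]
    X=bydepth(px,d,K,D,M);col=im[px[:,1],px[:,0]].astype(int)
    hx=np.array([527.2,12.5]);u=np.array([.262,.965]);w=np.array([-.965,.262])
    a=(X[:,:2]-hx)@u;b=(X[:,:2]-hx)@w
    s=(X[:,2]>150)&(X[:,2]<185)&(abs(b)<50)&(a>110)&(a<165)
    if s.sum():
        t=X[s];print(n,s.sum(),'mean',t.mean(0),'zmax',np.percentile(t[:,2],95),'a',a[s].mean(),a[s].std(),'b',b[s].min(),b[s].max())
        print('  dir',np.degrees(np.arctan(np.polyfit(t[:,0],t[:,1],1)[0])))
# rim by depth: points with z 55..66 in wrist
z=np.load('pics/w5.npz');im,d,K,D,M=[z[k] for k in('im','d','K','D','M')]
wc=onplane([(260+12/.99,125/.99),(260+121/.99,123/.99)],K,D,M,60);print('rim near-wall corners front,rear',wc,np.degrees(np.arctan2(*(wc[1]-wc[0])[[1,0]])),np.linalg.norm(wc[1]-wc[0]))
E
```

```text
top plane [[624.  129.2 166. ]
 [507.6 162.1 166. ]] [565.8 145.6 166. ] 121.03252092763466 -15.797117372289026
top 244 mean [562.6 144.7 170.1] zmax 172.73994941648044 a 136.87589471165316 2.9238685890355183 b -49.84989008706509 49.484715530584126
  dir -15.529658724041719
wrist 1068 mean [548.9 147.3 168.6] zmax 171.28460213804436 a 135.73453413020363 2.387962326632521 b -25.527419078061413 49.94416746856108
  dir -15.826476253807696
side 176 mean [553.3 143.5 168.7] zmax 172.42095362130908 a 133.23903761455938 2.4248386943895928 b -35.105408379918984 49.25636040887289
  dir -16.378765743314197
rim near-wall corners front,rear [[413.2 -88.6  60. ]
 [444.9  33.2  60. ]] 75.38548940732447 125.82096870381916
```

```bash
python3 -m pendant '[{"xyz":[0.04,0.004,0],"roll":0,"jaw":0.65},{"xyz":[0.08,0.008,0],"roll":0,"jaw":0.65},{"xyz":[0.12,0.012,0],"roll":0,"jaw":0.65},{"xyz":[0.16,0.016,0],"roll":0,"jaw":0.65},{"xyz":[0.19,0.019,0],"roll":0,"jaw":0.65},{"xyz":[0.211,0.021,0.02],"roll":0,"jaw":0.65},{"xyz":[0.211,0.021,0.04],"roll":0,"jaw":0.65},{"xyz":[0.211,0.021,0.045],"roll":0,"jaw":0.65}]' 25
python3 - <<'E'
from h import *
np.set_printoptions(precision=1,suppress=True)
im,d,K,D,M=grab('wrist');cv2.imwrite('pics/w6.png',im)
yy,xx=np.mgrid[60:300,230:420];px=np.c_[xx.ravel(),yy.ravel()];px=px[d[px[:,1],px[:,0]]>0]
X=bydepth(px,d,K,D,M);s=env.state();T=np.linalg.inv(T_tool(s))
Y=X@T[:3,:3].T+T[:3,3]
k=(X[:,2]>155)&(X[:,2]<176)&(abs(Y[:,0])<30)
t=Y[k];print(k.sum(),t.mean(0),t.min(0),t.max(0),np.percentile(X[k][:,2],95))
kk=t[:,1]>-58;print('x vs y',np.polyfit(t[kk,1],t[kk,0],1) if kk.sum()>5 else '')
E
python3 go.py 565 144 147 74.3
```

```text
time_s: 9.45
ee_pos: [563.3, 143.7, 191.2]
ee_rot: [-179.7, 0.2, 74.3]
force: [-0.0, -1.4, -0.8]
gripper_width: 32.1
2350 [  0.2 -19.9  23.6] [-18.2 -61.6  19.3] [ 7.  41.1 37.1] 171.18094042163614
x vs y [0.  1.3]
shift m [0.0009 0.0013 0.0448]
roll 0.0
9.5 [563.7 143.6 191.8] [-1.7972e+02  1.6000e-01  7.4300e+01] [-0.  -0.9  0.3] 31.7 [ 13.  20.  91.  -0.  70. -61.]
```

View pics/w6.png

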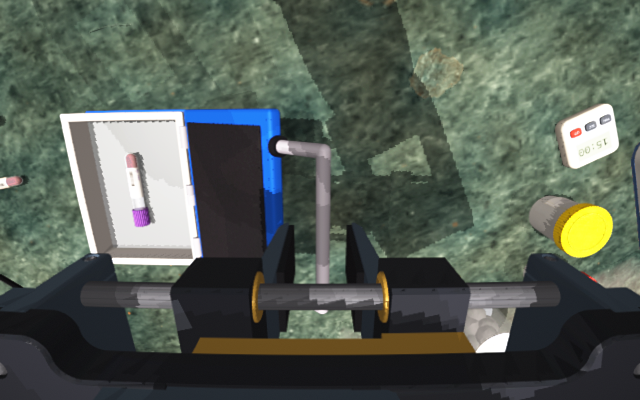

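The bar is centred and parallel between the fingers. I'll lower and pinch it.

```bash
python3 -m pendant '[{"xyz":[0.001,0,0.015],"roll":0,"jaw":0.65},{"xyz":[0.001,0,0.032],"roll":0,"jaw":0.65},{"xyz":[0.001,0,0.044],"roll":0,"jaw":0.65},{"xyz":[0.001,0,0.045],"roll":0,"jaw":0.65},{"xyz":[0.001,0,0.045],"roll":0,"jaw":0.98},{"xyz":[0.001,0,0.045],"roll":0,"jaw":0.98},{"xyz":[0.001,0,0.045],"roll":0,"jaw":0.98},{"xyz":[0.001,0,0.045],"roll":0,"jaw":0.98}]' 25
python3 go.py 565 144 147 74.3
python3 - <<'E'
import numpy as np
q0=2.45
f=lambda q:np.array([-175*np.cos(q)+7*np.sin(q),175*np.sin(q)+7*np.cos(q)])
a=f(q0)
for q in np.arange(2.45,-0.01,-0.0766): b=f(q)-a;print(round(q,3),np.round(b/1000,4)[0],-np.round(b/1000,4)[1])
E
```

```text
time_s: 10.5
ee_pos: [565.8, 144.8, 150.6]
ee_rot: [179.9, 0.0, 74.3]
force: [-0.0, -2.0, 3.0]
gripper_width: 9.2
shift m [-0.001  -0.0005  0.0036]
roll 0.0
10.5 [565.8 144.8 150.6] [1.7994e+02 1.0000e-02 7.4320e+01] [-0. -2.  3.] 9.2 [ 13.  22.  94.  -0.  64. -61.]
2.45 0.0 -0.0
2.373 -0.0085 -0.0103
2.297 -0.0178 -0.02
2.22 -0.0279 -0.0289
2.144 -0.0385 -0.0371
2.067 -0.0498 -0.0443
1.99 -0.0616 -0.0507
1.914 -0.0738 -0.0562
1.837 -0.0864 -0.0608
1.761 -0.0994 -0.0643
1.684 -0.1125 -0.0669
1.607 -0.1259 -0.0684
1.531 -0.1393 -0.0689
1.454 -0.1527 -0.0684
1.378 -0.166 -0.0669
1.301 -0.1792 -0.0643
1.224 -0.1921 -0.0608
1.148 -0.2047 -0.0562
1.071 -0.2169 -0.0507
0.995 -0.2287 -0.0443
0.918 -0.24 -0.0371
0.841 -0.2507 -0.0289
0.765 -0.2607 -0.02
0.688 -0.27 -0.0103
0.612 -0.2785 0.0
0.535 -0.2862 0.011
0.458 -0.2931 0.0225
0.382 -0.299 0.0345
0.305 -0.3041 0.047
0.229 -0.3081 0.0597
0.152 -0.3112 0.0728
0.075 -0.3132 0.0861
-0.001 -0.3143 0.0994
```

Pinched at 9.2 mm. Now I'll swing the lid along the arc.

```bash
python3 -m pendant '[{"xyz":[-0.0085,0,-0.0103],"roll":0,"jaw":0.98},{"xyz":[-0.0178,0,-0.02],"roll":0,"jaw":0.98},{"xyz":[-0.0279,0,-0.0289],"roll":0,"jaw":0.98},{"xyz":[-0.0385,0,-0.0371],"roll":0,"jaw":0.98},{"xyz":[-0.0498,0,-0.0443],"roll":0,"jaw":0.98},{"xyz":[-0.0616,0,-0.0507],"roll":0,"jaw":0.98},{"xyz":[-0.0738,0,-0.0562],"roll":0,"jaw":0.98},{"xyz":[-0.0864,0,-0.0608],"roll":0,"jaw":0.98}]' 25
python3 go.py 565 144 147 74.3
```

```text
time_s: 11.5
ee_pos: [541.9, 61.3, 212.0]
ee_rot: [179.9, -0.0, 74.3]
force: [0.9, 2.0, 2.0]
gripper_width: 9.1
shift m [ 0.0858 -0.0002  0.065 ]
roll 0.0
11.5 [541.9  61.3 212. ] [ 1.7995e+02 -4.0000e-02  7.4310e+01] [0.9 2.  2. ] 9.1 [  5.  16.  94.   0.  71. -69.]
```

```bash
python3 -m pendant '[{"xyz":[-0.013,0,-0.0035],"roll":0,"jaw":0.98},{"xyz":[-0.0261,0,-0.0061],"roll":0,"jaw":0.98},{"xyz":[-0.0395,0,-0.0076],"roll":0,"jaw":0.98},{"xyz":[-0.0529,0,-0.0081],"roll":0,"jaw":0.98},{"xyz":[-0.0663,0,-0.0076],"roll":0,"jaw":0.98},{"xyz":[-0.0796,0,-0.0061],"roll":0,"jaw":0.98},{"xyz":[-0.0928,0,-0.0035],"roll":0,"jaw":0.98},{"xyz":[-0.1057,0,0]," roll":0,"roll":0,"jaw":0.98}]' 25
python3 go.py 565 144 147 74.3
```

```text
shift m [ 0.0858 -0.0002  0.065 ]
roll 0.0
11.5 [541.9  61.3 212. ] [ 1.7995e+02 -4.0000e-02  7.4310e+01] [0.9 2.  2. ] 9.1 [  5.  16.  94.   0.  71. -69.]invalid input at $[7]: expected keys xyz, roll, jaw
```

A typo made the call get refused whole, and nothing moved. I'll repeat it.

```bash
python3 -m pendant '[{"xyz":[-0.013,0,-0.0035],"roll":0,"jaw":0.98},{"xyz":[-0.0261,0,-0.0061],"roll":0,"jaw":0.98},{"xyz":[-0.0395,0,-0.0076],"roll":0,"jaw":0.98},{"xyz":[-0.0529,0,-0.0081],"roll":0,"jaw":0.98},{"xyz":[-0.0663,0,-0.0076],"roll":0,"jaw":0.98},{"xyz":[-0.0796,0,-0.0061],"roll":0,"jaw":0.98},{"xyz":[-0.0928,0,-0.0035],"roll":0,"jaw":0.98},{"xyz":[-0.1057,0,0],"roll":0,"jaw":0.98}]' 25
python3 go.py 565 144 147 74.3
```

```text
time_s: 12.5
ee_pos: [512.7, -40.6, 210.1]
ee_rot: [-179.9, 0.0, 74.3]
force: [-1.0, 1.6, -1.0]
gripper_width: 9.6
shift m [0.1919 0.0005 0.063 ]
roll 0.0
12.5 [512.7 -40.6 210.1] [-1.799e+02  2.000e-02  7.432e+01] [-1.   1.6 -1. ] 9.6 [ -6.  13.  98.   0.  69. -80.]
```

```bash
python3 -m pendant '[{"xyz":[-0.0126,0,0.0046],"roll":0,"jaw":0.98},{"xyz":[-0.0248,0,0.0101],"roll":0,"jaw":0.98},{"xyz":[-0.0366,0,0.0165],"roll":0,"jaw":0.98},{"xyz":[-0.0479,0,0.0237],"roll":0,"jaw":0.98},{"xyz":[-0.0586,0,0.0319],"roll":0,"jaw":0.98},{"xyz":[-0.0686,0,0.0408],"roll":0,"jaw":0.98},{"xyz":[-0.0779,0,0.0505],"roll":0,"jaw":0.98},{"xyz":[-0.0864,0,0.0608],"roll":0,"jaw":0.98}]' 25
python3 go.py 565 144 147 74.3
```

```text
time_s: 13.5
ee_pos: [489.5, -123.5, 149.0]
ee_rot: [-179.9, 0.0, 74.3]
force: [-5.5, 1.9, 0.1]
gripper_width: 9.3
shift m [0.278  0.0004 0.0019]
roll 0.0
13.5 [ 489.5 -123.5  149. ] [-1.7992e+02  1.0000e-02  7.4320e+01] [-5.5  1.9  0.1] 9.3 [-15.  15. 104.  -0.  61. -90.]
```

```bash
python3 -m pendant '[{"xyz":[-0.0077,0,0.011],"roll":0,"jaw":0.98},{"xyz":[-0.0146,0,0.0225],"roll":0,"jaw":0.98},{"xyz":[-0.0205,0,0.0345],"roll":0,"jaw":0.98},{"xyz":[-0.0256,0,0.047],"roll":0,"jaw":0.98},{"xyz":[-0.0277,0,0.0533],"roll":0,"jaw":0.98},{"xyz":[-0.0296,0,0.0597],"roll":0,"jaw":0.98},{"xyz":[-0.0313,0,0.0662],"roll":0,"jaw":0.98},{"xyz":[-0.0327,0,0.0728],"roll":0,"jaw":0.98}]' 25
python3 go.py 565 144 147 74.3
```

```text
time_s: 14.5
ee_pos: [481.0, -154.6, 76.7]
ee_rot: [-180.0, 0.0, 74.3]
force: [-5.4, 1.2, -0.8]
gripper_width: 9.4
shift m [ 3.101e-01  2.000e-04 -7.030e-02]
roll 0.0
14.5 [ 481.  -154.6   76.7] [-1.7995e+02  1.0000e-02  7.4340e+01] [-5.4  1.2 -0.8] 9.4 [-19.  20. 110.  -0.  50. -93.]
```

```bash
python3 -m pendant '[{"xyz":[-0.0006,0,0.0035],"roll":0,"jaw":0.98},{"xyz":[-0.0012,0,0.007],"roll":0,"jaw":0.98},{"xyz":[-0.0016,0,0.0105],"roll":0,"jaw":0.98},{"xyz":[-0.002,0,0.014],"roll":0,"jaw":0.98},{"xyz":[-0.0024,0,0.017],"roll":0,"jaw":0.98},{"xyz":[-0.0027,0,0.0195],"roll":0,"jaw":0.98},{"xyz":[-0.0029,0,0.022],"roll":0,"jaw":0.98},{"xyz":[-0.003,0,0.0235],"roll":0,"jaw":0.98}]' 25
python3 go.py 565 144 147 74.3
```

```text
time_s: 15.5
ee_pos: [480.3, -157.4, 53.4]
ee_rot: [-180.0, 0.0, 74.3]
force: [-4.8, 1.0, -0.7]
gripper_width: 9.3
shift m [ 3.131e-01  1.000e-04 -9.360e-02]
roll 0.0
15.5 [ 480.3 -157.4   53.4] [-1.7996e+02  1.0000e-02  7.4340e+01] [-4.8  1.  -0.7] 9.3 [-19.  21. 111.  -0.  47. -94.]
```

```bash
python3 -m pendant '[{"xyz":[0,0,0.001],"roll":0,"jaw":0.98},{"xyz":[0,0,0.0015],"roll":0,"jaw":0.98},{"xyz":[0,0,0.002],"roll":0,"jaw":0.98},{"xyz":[0,0,0.0025],"roll":0,"jaw":0.98},{"xyz":[0,0,0.003],"roll":0,"jaw":0.98},{"xyz":[0,0,0.0035],"roll":0,"jaw":0.98},{"xyz":[0,0,0.004],"roll":0,"jaw":0.98},{"xyz":[0,0,0.004],"roll":0,"jaw":0.98}]' 25
python3 go.py 565 144 147 74.3
```

```text
time_s: 16.5
ee_pos: [480.2, -157.6, 49.5]
ee_rot: [-180.0, 0.0, 74.3]
force: [-5.0, 0.5, -0.6]
gripper_width: 9.5
shift m [ 3.132e-01  2.000e-04 -9.760e-02]
roll 0.0
16.5 [ 480.2 -157.6   49.5] [-1.7996e+02  3.0000e-02  7.4350e+01] [-5.   0.5 -0.6] 9.5 [-19.  22. 112.  -0.  47. -94.]
```

```bash
python3 -m pendant '[{"xyz":[0,0,0.0005],"roll":0,"jaw":0.98},{"xyz":[0,0,0.001],"roll":0,"jaw":0.98},{"xyz":[0,0,0.0015],"roll":0,"jaw":0.98},{"xyz":[0,0,0.002],"roll":0,"jaw":0.98},{"xyz":[0,0,0.0025],"roll":0,"jaw":0.98},{"xyz":[0,0,0.003],"roll":0,"jaw":0.98},{"xyz":[0,0,0.003],"roll":0,"jaw":0.98},{"xyz":[0,0,0.003],"roll":0,"jaw":0.98}]' 25
python3 go.py 565 144 147 74.3
```

```text
time_s: 17.5
ee_pos: [480.3, -157.6, 49.2]
ee_rot: [180.0, 0.0, 74.4]
force: [-11.5, 3.4, 19.9]
gripper_width: 9.2
shift m [ 3.132e-01  2.000e-04 -9.810e-02]
roll 0.1
17.5 [ 480.3 -157.6   49.2] [1.7997e+02 4.0000e-02 7.4350e+01] [-11.5   3.4  19.9] 9.2 [-19.  22. 112.  -0.  47. -94.]
```

Contact with 20 N upwards means the lid is seated. I'll ease off, release and check.

```bash
python3 -m pendant '[{"xyz":[0,0,-0.001],"roll":0,"jaw":0.98},{"xyz":[0,0,-0.002],"roll":0,"jaw":0.98},{"xyz":[0,0,-0.002],"roll":0,"jaw":0.66},{"xyz":[0,0,-0.002],"roll":0,"jaw":0.66},{"xyz":[0,0,-0.002],"roll":0,"jaw":0.66},{"xyz":[0,0,-0.002],"roll":0,"jaw":0.66},{"xyz":[0,0,-0.002],"roll":0,"jaw":0.66},{"xyz":[0,0,-0.004],"roll":0,"jaw":0.66}]' 25
python3 go.py 565 144 147 74.3
```

```text
time_s: 18.5
ee_pos: [480.5, -157.3, 50.6]
ee_rot: [-180.0, -0.0, 74.3]
force: [0.2, -1.1, 0.4]
gripper_width: 30.7
shift m [ 3.13e-01 -1.00e-04 -9.64e-02]
roll 0.0
18.5 [ 480.5 -157.3   50.6] [-1.7999e+02 -1.0000e-02  7.4320e+01] [ 0.2 -1.1  0.4] 30.7 [-19.  22. 112.   0.  47. -94.]
```

```bash
python3 -m pendant '[{"xyz":[0,0,-0.01],"roll":0,"jaw":0.66},{"xyz":[0,0,-0.025],"roll":0,"jaw":0.66},{"xyz":[0,0,-0.05],"roll":0,"jaw":0.66},{"xyz":[0,0,-0.08],"roll":0,"jaw":0.66},{"xyz":[-0.02,0,-0.12],"roll":0,"jaw":0.66},{"xyz":[-0.05,0,-0.15],"roll":0,"jaw":0.66},{"xyz":[-0.06,0,-0.17],"roll":0,"jaw":0.66},{"xyz":[-0.06,0,-0.17],"roll":0,"jaw":0.66}]' 25
python3 - <<'E'
from h import *
np.set_printoptions(precision=1,suppress=True)
im,d,K,D,M=grab('side');cv2.imwrite('pics/s7.png',cv2.resize(im[140:320,240:480],None,fx=3,fy=3,interpolation=cv2.INTER_NEAREST))
i2,d2,K,D,M=grab('top')
yy,xx=np.mgrid[135:235,250:350];px=np.c_[xx.ravel(),yy.ravel()];X=bydepth(px,d2,K,D,M)
c=i2[px[:,1],px[:,0]].astype(int);u=np.array([.2706,.9627]);a=(X[:,:2]-[527.4,10.2])@u;b=(X[:,:2]-[527.4,10.2])@[-.9627,.2706]
k=(X[:,2]>50)&(X[:,2]<100)&(a<-5)&(a>-125)&(abs(b)<70)
print(k.sum(),'lid slope deg',np.degrees(np.arctan(np.polyfit(a[k],X[k][:,2],1)[0])),[round(float(np.median(X[k&(abs(a-q)<10)][:,2])),1) for q in(-20,-60,-110)])
k=(a<-160)&(a>-190)&(abs(b)<55)&(X[:,2]>50)&(X[:,2]<150);print('bar top z',k.sum(),np.percentile(X[k][:,2],[50,90]) if k.sum() else '')
E
python3 go.py 480 -157 200 74.3
```

```text
time_s: 19.5
ee_pos: [465.1, -216.1, 223.1]
ee_rot: [179.7, 0.0, 74.2]
force: [0.2, -0.3, 0.6]
gripper_width: 31.3
3105 lid slope deg 0.21611941332976098 [74.2, 74.5, 73.8]
bar top z 126 [70.8 72.9]
shift m [ 0.0598 -0.0002  0.0206]
roll 0.0
19.6 [ 464.  -214.7  220.5] [-1.7999e+02 -3.0000e-02  7.4310e+01] [ 0.9 -0.1 -0.6] 30.9 [ -26.   12.   97.    0.   71. -100.]
```

View pics/s7.png

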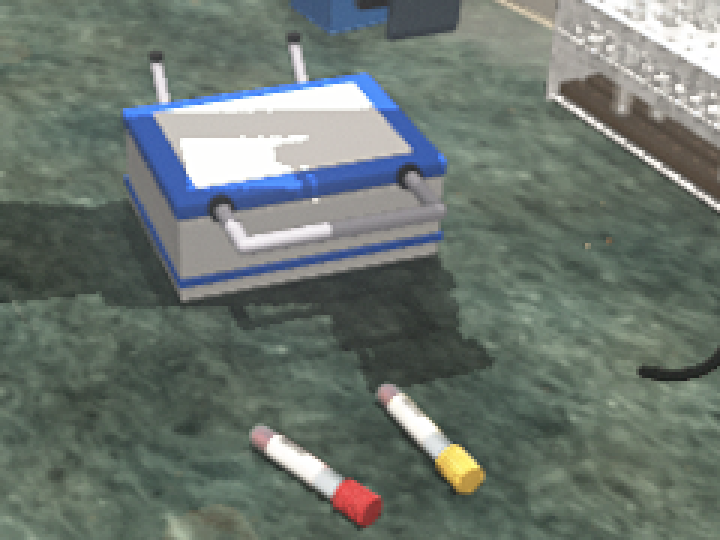

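The lid is flat on the rim (slope 0.2°, bar top at about 72 mm as expected). The red and yellow tubes are where they were, and the arm is clear.

```bash
python3 -c "
from workcell import env
print(env.job_done())"
```

```text
the job is handed in; nothing more can be done
None
```

The purple-capped tube is packed on the grey bed and the blue lid is fully shut. The job was handed in at about 19.6 s with the arm clear of everything.

**Tube:** I gripped it about 22 mm towards its round end, because a raised cable end beside its middle left little room for the fingers. A picture after release, before the lid was moved, showed it lying flat on the bed.

**Lid:** I pinched the steel bar and guided the lid the whole way round until it met the rim, slowing to about 4 mm/s at the end. The force at contact was about 20 N, so it did not drop. I then eased off and let go.

**Last checks:**
- The lid's slope measured 0.2°, and the top of the bar was about 72 mm above the worktop, which matches fully shut.
- In the last side view the red and yellow tubes lie as they did in the first pictures. I judged that by eye and did not re-measure them.
- Forces at the end were near zero.

No check failed. One move was refused because of a typing error in a row; nothing moved, and I repeated it correctly.

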